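# Open the gluing jig to its loading position

## Task

The cast block in one of the two gluing jigs has set: with a fingertip, push that jig's sprung wooden shoe back to its end stop, away from the block, and let it go so that it springs forward and latches by itself on its stop pin at mid position. Do not touch the stop pins, leave the block lying where it is, and leave the other jig's shoe and the things on the bench alone.

Things in the scene. Friction and masses are not known exactly. Their poses are not given: they have to be found in the camera images.
- jig_a: The jig with the block in it, left or right on the bench: fixed, plywood base 375 x 130 x 18 mm. Origin under the base, on the centre line; x runs along it from the fence (base end x = -140 mm) to the two spring barrels (end x = +235 mm), y across, z up. Fence inner face at x = -118 mm, top 50 mm above the bench. Nothing on the jig is above 90 mm.
- jig_b: The other jig, empty, the same in every size. In both, a wooden carriage bar (50 mm wide, top 34 mm above the bench) slides along x; it carries a 90 mm wide upright pusher plate (front face at x = -75 mm plus the joint value, 10 mm thick, top 42 mm) and, 65 mm behind that, the wooden push shoe.
- pusher_a (a joint): m; travel of jig_a's sprung pusher (bar, plate, shoe) along the jig's +x: 0 fully forward, 0.070 rear end stop. Starts at about 0.012, pressing the block. The spring drives it forward, 6 N at 0 to 14 N at 0.070; drag adds 1 to 4 N. Pushed beyond about 0.050 and let go, it springs forward and is caught by the pin at about 0.042, mid position; let go sooner, it runs all the way forward.
- pusher_b (a joint): m; the same for jig_b's pusher. It starts at 0, fully forward, and must be left there.
- face_a (a point): Point on the front face of jig_a's push shoe: a wooden wedge 96 mm wide, its upright front face (35 to 81 mm above the bench) looking to the jig's -x, its back sloping down over 65 mm. The point is 64 mm above the bench, on the centre line, at x = the joint value in the jig's frame. Push this face to the jig's +x. 65 mm are clear in front of it above the bar.
- face_b (a point): Point on the front face of jig_b's push shoe: a wooden wedge 96 mm wide, its upright front face (35 to 81 mm above the bench) looking to the jig's -x, its back sloping down over 65 mm. The point is 64 mm above the bench, on the centre line, at x = the joint value in the jig's frame. Push this face to the jig's +x. 65 mm are clear in front of it above the bar.
- pin_a: jig_a's brass stop pin, 8 mm thick, 16 mm head, sprung down in an aluminium bridge (x 160 to 180 mm of the jig, top 66 mm above the bench). Origin at its lower tip, 36 mm above the bench when down; a steel tooth on the bar lifts it 10 mm in passing, then it drops and catches the tooth by itself. Not to be touched.
- pin_b: jig_b's brass stop pin, 8 mm thick, 16 mm head, sprung down in an aluminium bridge (x 160 to 180 mm of the jig, top 66 mm above the bench). Origin at its lower tip, 36 mm above the bench when down; a steel tooth on the bar lifts it 10 mm in passing, then it drops and catches the tooth by itself. Not to be touched.
- block: Grey cast concrete block 55 (along the jig) x 70 x 25 mm, about 0.2 kg, loose, lying on the base of jig_a against its fence (top 43 mm above the bench). Origin at the centre of its underside.
- tape: Roll of paper tape lying flat, 60 mm across, 24 mm high, origin at the centre of its underside. Bystander.
- jar: Lidded jar, 52 mm across, 75 mm high, origin at the centre of its underside. Bystander.
- knife: Spatula-like filling knife lying flat on the bench, about 280 mm long, low, origin at its underside near mid length. Bystander.

How it is judged (in metres and radians):
On the way:
1. the shoe of the block's jig is pushed back to its end stop (joint beyond 62 of 70 mm) (value of joint pusher_a above 0.062 m), for 0.05 s.
At the end, for the whole second after the job is handed in: The pusher of the block's jig rests latched at mid position (joint 37 to 47 mm, at rest) with its stop pin down (tip within 4 mm of its rest height), the other pusher is fully forward (within 4 mm), and the block lies within 12 mm of where it was (value of joint pusher_a between 0.037 and 0.047 m and z of pin_a in the frame of jig_a below 0.04 m and value of joint pusher_b below 0.004 m and distance of block from where it was at the start of the episode below 0.012 m and not (velocity of joint pusher_a above 0.01 m/s) and not (velocity of joint pusher_a below -0.01 m/s)); the robot touches nothing.
It fails at once if the block is lifted or shifted more than 12 mm (distance of block from where it was at the start of the episode above 0.012 m).
It fails at once if the other jig's pusher is pushed (more than 8 mm) (value of joint pusher_b above 0.008 m).
It fails at once if the robot touches a stop pin (more than 1 N) (contact force between any of the arm, the fingers and pin_a above 1 N or contact force between any of the arm, the fingers and pin_b above 1 N).
It fails at once if the tape, the jar or the filling knife is moved more than 30 mm (distance of any of tape, jar, knife from where it was at the start of the episode above 0.03 m).
It also fails if it takes over 35 s, if anything falls off the work surface, if the arm or the gripper's body presses on something with over 40 N, if the wrist force passes 120 N, or if a joint passes its speed limit or range.

## Robot

A 6-joint arm with a two-finger parallel gripper is mounted at the origin on the work surface. World frame = base frame: x ahead of the robot, y to its left, z up, the work surface at z = 0. Lengths are in m, angles in degrees, forces in N, time in s.
With the tool pointing down it reaches from about 0.3 to 0.75 m from the base axis. Payload 8.5 kg.
Tool frame: the origin (TCP) lies at the very end of the fingers, on their centre line; the grasp point (between the pads) lies 19 mm behind it; z points along the fingers, y is the direction in which the jaws open and shut (so a half turn about z gives the same grasp; the last joint's range is limited). The gripper opens to 88 mm and grips with 3 to 60 N. Pads are 18 mm wide; open, the fingers measure 123 mm over their backs; the gripper's body (75 mm by 187 mm) begins 45 mm behind the grasp point.
Start: joints at [56.534, 21.807, 74.336, -0, 83.858, -12.336], TCP at [0.198, 0.513, 0.239] pointing down, gripper open.
Joint ranges: [-178.18, 178.18], [-50.72, 133.34], [12.68, 142.11], [-81.47, 261.47], [9.98, 163.14], [-165.26, 165.26]. Speed limits (degrees/s): [136.94, 136.94, 180, 180, 180, 180].

## Interface

Orientations are given as [roll, pitch, yaw] about the fixed x, y, z axes, in that order (R = Rz(yaw) Ry(pitch) Rx(roll)).
In Python, from plant import manip gives the robot as it stands.
- The arm moves only by the tool step_arm, never from a script. Its argument "rows" is text: rows parted by semicolons, each of 7 numbers parted by spaces: the shift along the world's x, y, z in cm, then the turn, a rotation vector about the world's x, y, z in rad, then the closure, from 0 (fully open) to 1 (shut). In form: x y z rx ry rz jaw; .... A call has 1 to 5 rows; each row is the pose to reach, as a shift and turn from the pose measured when the call began; what a row does not reach only later rows make up. A row lasts 1/12 s, in which the tool goes at most 41.7 mm and 7.16 degrees, less where a joint would pass 70% of its speed; a pose out of reach is approached as far as the arm can. A call with a gripper value outside its range is refused whole. The fingers move at their own pace and stop on an object; "newtons" is the grip in N (left out, the last holds). Time passes only in rows, so rows that repeat a pose let the fingers close. It gives the time, the measured TCP pose, the force and the opening at its end, in the units of the state.
- manip.get_state(): the state, without advancing time (a new reading comes with each control period).
- manip.grab_frame(name): name is "scene" or "side" or "wrist"; returns the picture (400x640x3 uint8, red, green, blue); there is no depth.
- manip.camera_info(name): a dict with "K" (3x3 intrinsics, pixels), "distortion" ([k1, k2, p1, p2, k3] as OpenCV has them; the pictures are not rectified), "position" and "orientation" of the camera in the world. Camera axes: x right, y up, looking along -z (the intrinsics and any distortion apply to the point x, -y, -z); pixel columns grow to the right and rows downward; lengths in m; the calibration is good to about 2 mm. A picture is of the moment at which its call begins: read the wrist's pose just before it. camera_info takes no time and is no camera call; for the wrist camera it gives the pose at the moment of the call.
- manip.job_done(): hands the job in, once; it reports no verdict.
The state is a dict: "time": time; "joint_positions": joint angles; "qvel": joint speeds; "tau": joint torques, N m; "tool_pos": TCP position; "tool_rot": TCP orientation; "ft_force": force on the tool from outside, world axes, zero at the start; "moment": the same for the moment, N m; "opening": opening from 0.0 (shut) to 1.0 (fully open).
Only numpy, scipy, OpenCV 4.12 (cv2) and the standard library are available. Lean on these libraries where they do the work, as an engineer would, in place of code of your own. Each camera call takes 0.05 s, during which the arm holds its last target.

## Working session

There is one attempt and no reset: what is moved stays moved. The work goes in short steps, Python scripts to look and compute and a tool call to move; the robot and the scene stay as the last step left them, time stands still between calls to the robot, and variables do not carry over. Pictures are saved under pics/ and viewed, and the job is handed in when it is done.

Besides the shell and the picture viewer there is one more tool, called after "Emit:" as name(argument=value, ...) on one line, values as JSON. step_arm: Moves the arm, as the interface text tells. Its arguments: {"type":"object","properties":{"rows":{"type":"string"},"newtons":{"type":"number"}},"required":["rows"]}

```bash
mkdir -p pics; ls; python3 - <<'E'
from plant import manip
import cv2
print(manip.get_state())
for n in ("scene","side","wrist"):
    print(n,manip.camera_info(n))
    cv2.imwrite(f"pics/{n}0.png",manip.grab_frame(n)[:,:,::-1])
E
```

```text
pics
{'time': 0.0, 'joint_positions': array([ 5.65331384e+01,  2.18384695e+01,  7.43804119e+01,  5.53129979e-04,
        8.38587712e+01, -1.23367513e+01]), 'qvel': array([-0.04663715, -0.0130662 ,  0.07445039,  0.00719008,  0.08249312,
        0.04292865]), 'tau': array([ 7.49312949e-04, -4.37929952e+01, -2.24554288e+01,  7.14024226e-02,
        3.52216267e-02, -1.30859667e-04]), 'tool_pos': array([0.19812962, 0.51279489, 0.23818696]), 'tool_rot': array([-1.79924258e+02, -1.71281965e-02,  1.58869819e+02]), 'ft_force': array([ 0.59389501,  0.21546037, -0.16372751]), 'moment': array([-0.01666458,  0.03503272,  0.03636721]), 'opening': 1.0017857451300152}
scene {'K': array([[383.00466343,   0.        , 320.95146044],
       [  0.        , 383.00466343, 195.39497182],
       [  0.        ,   0.        ,   1.        ]]), 'distortion': array([-0.06105817,  0.        ,  0.        ,  0.        ,  0.        ]), 'position': array([ 1.23842536, -0.77500925,  0.9683651 ]), 'orientation': array([49.4190894 ,  0.28327833, 41.03988722])}
side {'K': array([[513.25791778,   0.        , 314.51029847],
       [  0.        , 513.25791778, 202.33160916],
       [  0.        ,   0.        ,   1.        ]]), 'distortion': array([-0.00924361,  0.        ,  0.        ,  0.        ,  0.        ]), 'position': array([ 0.41032982, -1.03663133,  1.12028189]), 'orientation': array([44.84137552,  0.45494494, -9.45809244])}
wrist {'K': array([[288.20009095,   0.        , 319.41588551],
       [  0.        , 288.20009095, 200.06977432],
       [  0.        ,   0.        ,   1.        ]]), 'distortion': array([-0.0411666,  0.       ,  0.       ,  0.       ,  0.       ]), 'position': array([0.12903788, 0.53981563, 0.38219957]), 'orientation': array([-1.66801250e+01,  6.73441669e-02,  6.89107012e+01])}
```

View pics/scene0.png

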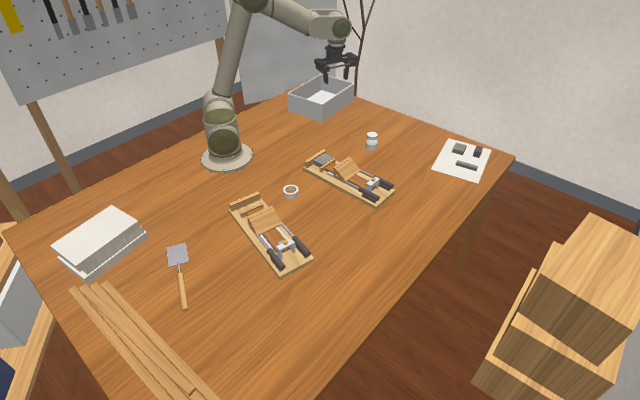

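View pics/side0.png

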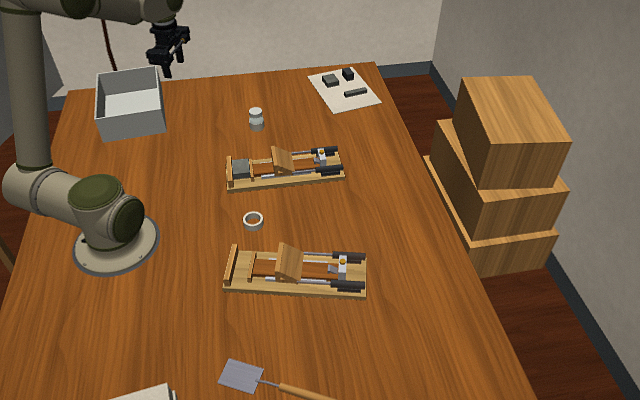

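View pics/wrist0.png

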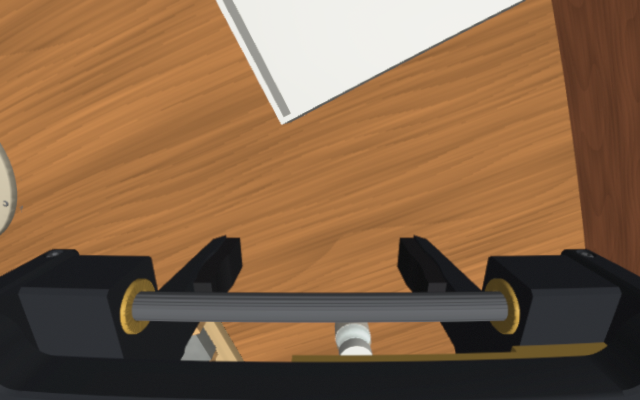

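The block (grey) lies in the left jig (side view about (285,170), scene about (345,178)); the right jig is empty. I'll enlarge the block's jig to measure it.

```bash
python3 - <<'E'
import cv2
a=cv2.imread("pics/side0.png")[130:210,210:370]; cv2.imwrite("pics/side0z.png",cv2.resize(a,(800,400),interpolation=cv2.INTER_CUBIC))
a=cv2.imread("pics/scene0.png")[135:220,290:410]; cv2.imwrite("pics/scene0z.png",cv2.resize(a,(720,510),interpolation=cv2.INTER_CUBIC))
E
```

```text
(no output)
```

View pics/side0z.png

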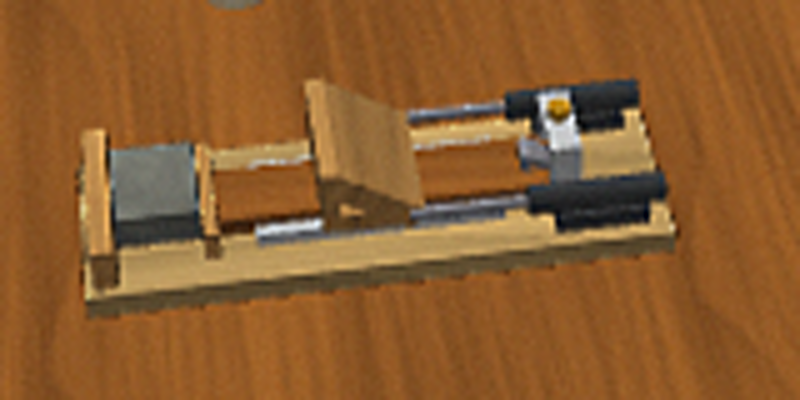

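View pics/scene0z.png

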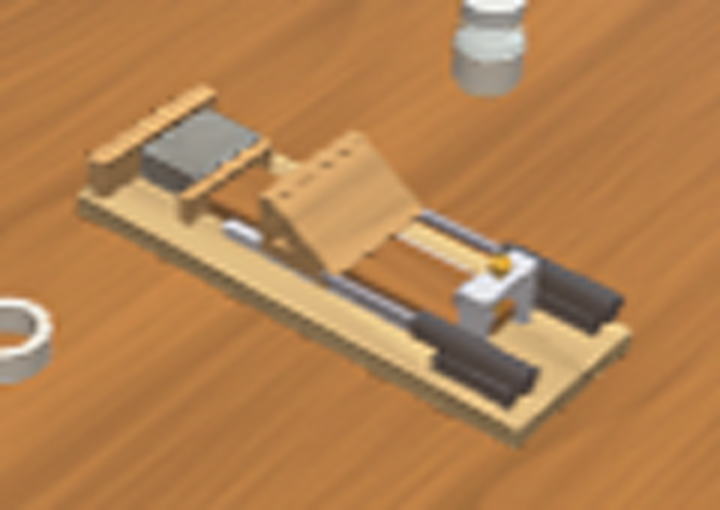

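```bash
cat > h.py <<'E'
import numpy as np, cv2
from scipy.spatial.transform import Rotation as R
from plant import manip
def cast(name,uv,z,info=None):
    c=info or manip.camera_info(name)
    p=cv2.undistortPoints(np.array([[uv]],float),c["K"],c["distortion"])[0,0]
    d=R.from_euler("xyz",c["orientation"],degrees=True).as_matrix()@np.array([p[0],-p[1],-1])
    o=np.array(c["position"]); return o+d*(z-o[2])/d[2]
def zs(u,v): return ((u+.5)/5-.5+210,(v+.5)/5-.5+130)
def zc(u,v): return ((u+.5)/6-.5+290,(v+.5)/6-.5+135)
E
python3 - <<'E'
from h import *
S=dict(baseNL=((87,317),0),baseNR=((675,250),0),baseFRtop=((640,110),.018),baseNLtop=((87,297),.018),baseNRtop=((675,235),.018),ridgeF=((308,80),.081),ridgeN=((320,178),.081),blkNL=((115,220),.043),blkFL=((110,150),.043),pin=((558,100),.07),fenF=((84,130),.05),fenN=((92,256),.05))
C=dict(baseNL=((80,212),0),baseNR=((515,443),0),baseFRtop=((630,335),.018),baseNLtop=((80,196),.018),baseNRtop=((515,428),.018),ridgeN=((262,200),.081),ridgeF=((355,133),.081),pin=((498,262),.07),fenN=((90,158),.05),fenF=((205,88),.05))
for n,(p,z) in S.items(): print("side",n,cast("side",zs(*p),z).round(4))
for n,(p,z) in C.items(): print("scene",n,cast("scene",zc(*p),z).round(4))
E
```

```text
side baseNL [0.3206 0.1519 0.    ]
side baseNR [0.697  0.1489 0.    ]
side baseFRtop [0.6977 0.2698 0.018 ]
side baseNLtop [0.3228 0.1509 0.018 ]
side baseNRtop [0.6953 0.1437 0.018 ]
side ridgeF [0.4772 0.2617 0.081 ]
side ridgeN [0.4744 0.1651 0.081 ]
side blkNL [0.3454 0.1914 0.043 ]
side blkFL [0.3458 0.26   0.043 ]
side pin [0.6342 0.2271 0.07  ]
side fenF [0.3306 0.2746 0.05  ]
side fenN [0.3301 0.1526 0.05  ]
scene baseNL [0.3264 0.1496 0.    ]
scene baseNR [0.696 0.151 0.   ]
scene baseFRtop [0.7032 0.2673 0.018 ]
scene baseNLtop [0.3306 0.146  0.018 ]
scene baseNRtop [0.6982 0.145  0.018 ]
scene ridgeN [0.4833 0.1586 0.081 ]
scene ridgeF [0.4825 0.2577 0.081 ]
scene pin [0.6295 0.217  0.07  ]
scene fenN [0.3364 0.1515 0.05  ]
scene fenF [0.3401 0.2683 0.05  ]
```

Both views agree: jig_a lies nearly along world x (yaw about −0.5°), with its origin near (0.4625, 0.212). The shoe face is at about x = 0.476, against 0.4745 predicted. I'll move above the gap in front of the shoe, fingers shut and jaws across the jig.

Emit:
step_arm(rows="3 -3.5 0 0 0 0.1 1; 6 -7 0 0 0 0.2 1; 9 -10.5 0 0 0 0.3 1; 12 -14 0 0 0 0.36 1; 15 -17.5 0 0 0 0.36 1", newtons=20)

```text
time: 0.57
tool_pos: [0.3343, 0.3531, 0.2382]
tool_rot: [-179.9, -0.0, 179.7]
ft_force: [1.3, 0.8, 0.4]
opening: 0.646
```

Emit:
step_arm(rows="2.5 -3 0 0 0 0 1; 5 -6 0 0 0 0 1; 7.5 -9 0 0 0 0 1; 9 -12 0 0 0 0 1; 9.3 -12.4 0 0 0 0 1")

```text
time: 0.98
tool_pos: [0.4294, 0.2254, 0.2379]
tool_rot: [-179.9, -0.0, 179.5]
ft_force: [-0.0, 0.5, 0.2]
opening: 0.271
```

Emit:
step_arm(rows="1.5 -1.3 -2 0 0 0 1; 1.5 -1.3 -5 0 0 0 1; 1.5 -1.3 -8 0 0 0 1; 1.5 -1.3 -11 0 0 0 1; 1.5 -1.3 -11.5 0 0 0 1")

```text
time: 1.4
tool_pos: [0.4422, 0.2122, 0.1189]
tool_rot: [-179.8, -0.5, 179.5]
ft_force: [-0.4, 0.4, -0.7]
opening: 0.005
```

```bash
python3 - <<'E'
from h import *
print(manip.get_state()["tool_pos"],manip.get_state()["opening"])
a=manip.grab_frame("side")[:,:,::-1]; a=a[70:210,200:380]; cv2.imwrite("pics/side1.png",cv2.resize(a,(720,560),interpolation=cv2.INTER_CUBIC))
a=manip.grab_frame("wrist")[:,:,::-1]; cv2.imwrite("pics/wrist1.png",a)
E
```

```text
[0.44215101 0.21219587 0.11893032] 0.004674472867007465
```

View pics/side1.png

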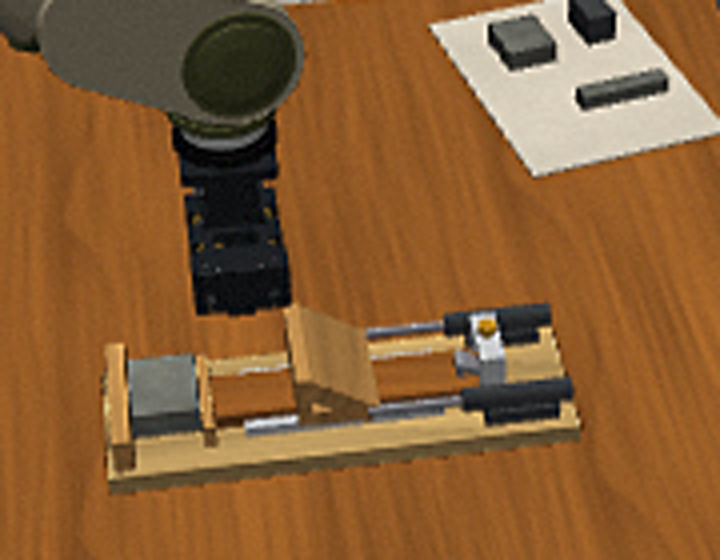

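View pics/wrist1.png

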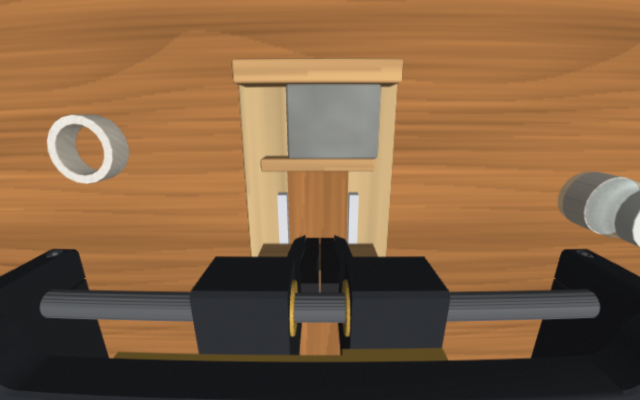

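```bash
python3 - <<'E'
from h import *
for p,z in [((262,244),.081),((377,244),.081),((240,82),.05),((396,82),.05),((262,158),.042),((375,158),.042)]: print(p,cast("wrist",p,z).round(4))
E
```

```text
(262, 244) [0.4573 0.1721 0.081 ]
(377, 244) [0.4579 0.2532 0.081 ]
(240, 82) [0.3471 0.1574 0.05  ]
(396, 82) [0.348  0.2674 0.05  ]
(262, 158) [0.4022 0.1681 0.042 ]
(375, 158) [0.4029 0.2563 0.042 ]
```

The fingers are centred over the bar (wrist columns about 290–350). The fence gives an origin x of about 0.465 and the plate front agrees, so the face is at about 0.477 and the finger front at about 0.451. There's about 25 mm to spare, so I'll go down to z = 0.058.

Emit:
step_arm(rows="0 0 -2 0 0 0 1; 0 0 -4 0 0 0 1; 0 0 -5.5 0 0 0 1; 0 0 -6 0 0 0 1; 0 0 -6 0 0 0 1")

```text
time: 1.92
tool_pos: [0.4443, 0.213, 0.0631]
tool_rot: [-179.8, -0.1, 179.5]
ft_force: [0.7, 0.3, 0.2]
opening: 0.003
```

Emit:
step_arm(rows="1 0 0 0 0 0 1; 2 0 0 0 0 0 1; 3 0 0 0 0 0 1; 4 0 0 0 0 0 1; 4.5 0 0 0 0 0 1")

```text
time: 2.33
tool_pos: [0.488, 0.2133, 0.065]
tool_rot: [-179.8, -0.4, 179.5]
ft_force: [-13.6, -0.7, 9.7]
opening: 0.002
```

Contact is made: 13.6 N, which fits spring plus drag. I'll push on towards the stop.

Emit:
step_arm(rows="1 0 -0.3 0 0 0 1; 2 0 -0.3 0 0 0 1; 2.6 0 -0.3 0 0 0 1; 3 0 -0.3 0 0 0 1; 3.2 0 -0.3 0 0 0 1")

```text
time: 2.75
tool_pos: [0.518, 0.2134, 0.0639]
tool_rot: [-179.8, -0.6, 179.6]
ft_force: [-14.0, -2.2, 8.8]
opening: 0.009
```

```bash
python3 - <<'E'
from h import *
s=manip.get_state();print(s["tool_pos"],s["ft_force"])
a=manip.grab_frame("side")[:,:,::-1]; a=a[70:210,200:380]; cv2.imwrite("pics/side2.png",cv2.resize(a,(720,560),interpolation=cv2.INTER_CUBIC))
E
```

```text
[0.51795427 0.21344686 0.06387114] [-13.99089768  -2.2264136    8.83687491]
```

View pics/side2.png

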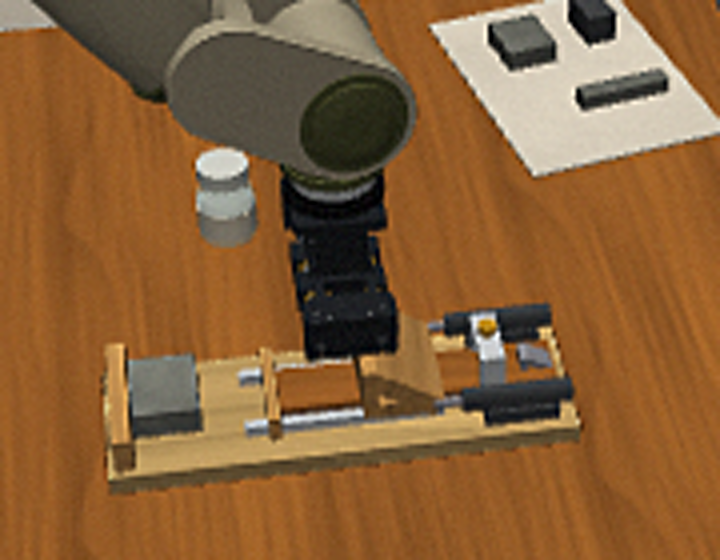

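The tooth is past the bridge (530,352), the plate has moved about 43 mm (joint about 55 mm) and the block is unmoved. I'll carry on to the end stop in small steps, watching the force.

Emit:
step_arm(rows="0.4 0 0 0 0 0 1; 0.8 0 0 0 0 0 1; 1 0 0 0 0 0 1; 1 0 0 0 0 0 1")

```text
time: 3.13
tool_pos: [0.5238, 0.2134, 0.0644]
tool_rot: [-179.7, -1.2, 179.6]
ft_force: [-17.6, -1.8, 0.7]
opening: 0.004
```

Emit:
step_arm(rows="0.3 0 0 0 0 0 1; 0.6 0 0 0 0 0 1; 0.6 0 0 0 0 0 1")

```text
time: 3.38
tool_pos: [0.5238, 0.2134, 0.0645]
tool_rot: [-179.6, -2.1, 179.7]
ft_force: [-23.6, -2.2, 3.0]
opening: 0.004
```

The TCP stalled at 0.5238 while the force rose from 17.6 to 23.6 N, so this is the end stop, at the x I expected. I'll check with a picture, then let go quickly.

```bash
python3 - <<'E'
from h import *
s=manip.get_state();print(s["tool_pos"],s["ft_force"])
a=manip.grab_frame("side")[:,:,::-1]; a=a[70:210,200:380]; cv2.imwrite("pics/side3.png",cv2.resize(a,(720,560),interpolation=cv2.INTER_CUBIC))
E
```

```text
[0.52376353 0.21340017 0.06450631] [-23.57297343  -2.20478109   2.96699412]
```

View pics/side3.png

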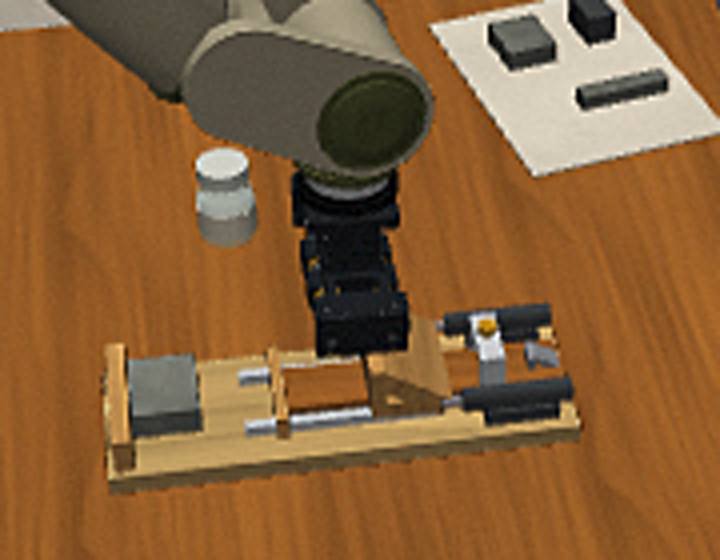

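```bash
python3 - <<'E'
from h import *
a=cv2.imread("pics/side0.png")[145:195,220:300]
s=manip.grab_frame("side")[:,:,::-1]; cv2.imwrite("pics/side4.png",s)
b=s[145:195,220:300]
f=lambda x:cv2.resize(x,(800,500),interpolation=cv2.INTER_NEAREST)[:, :]
c=np.vstack([f(a)[100:400],f(b)[100:400]]); cv2.imwrite("pics/cmp.png",c)
E
```

```text
(no output)
```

View pics/cmp.png

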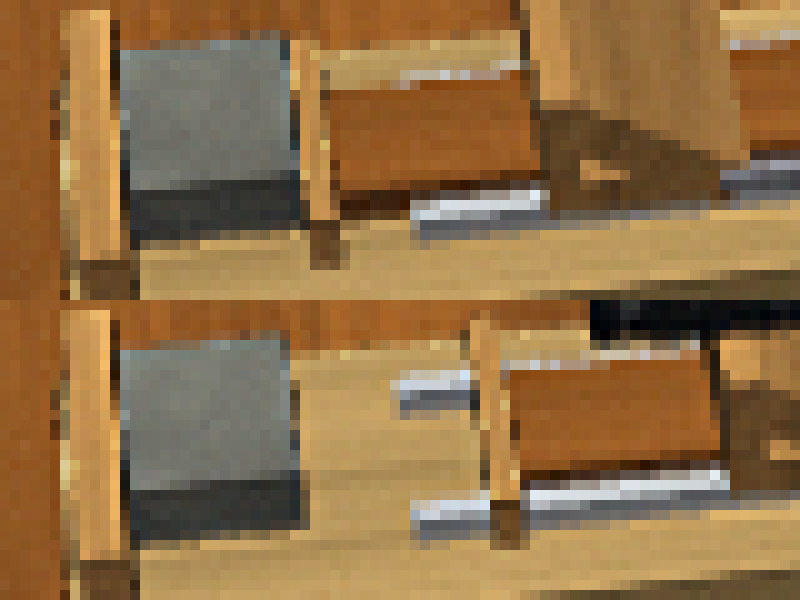

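```bash
python3 - <<'E'
from h import *
for p in [(220+30.4,145+31.8),(220+49.0,145+29.8),(220+29.0,145+14.0),(220+47,145+12)]: print(cast("side",(p[0]-.5,p[1]-.5),.042).round(4))
E
```

```text
[0.398  0.1705 0.042 ]
[0.4563 0.1697 0.042 ]
[0.4001 0.2572 0.042 ]
[0.4587 0.2571 0.042 ]
```

The plate has moved 58 mm from a start of 12 mm, so the joint is at about 70 mm, the end stop. Now I'll release with a quick retreat and then lift.

Emit:
step_arm(rows="-3 0 0 0 0 0 1; -6 0 0 0 0 0 1; -7 0 0 0 0 0 1; -7 0 0 0 0 0 1; -7 0 1 0 0 0 1")

```text
time: 3.9
tool_pos: [0.4541, 0.2136, 0.0753]
tool_rot: [-179.6, -2.0, 179.7]
ft_force: [0.6, 0.2, -0.1]
opening: 0.007
```

Emit:
step_arm(rows="0 0 3 0 0 0 1; 0 0 6 0 0 0 1; 0 0 9 0 0 0 1; 0 0 12 0 0 0 1; 0 0 14 0 0 0 1")

```text
time: 4.32
tool_pos: [0.4558, 0.2138, 0.2201]
tool_rot: [-179.7, -1.7, 179.7]
ft_force: [0.4, -0.0, -0.3]
opening: 0.007
```

```bash
python3 - <<'E'
from h import *
s=manip.get_state();print(s["tool_pos"],s["ft_force"])
s=manip.grab_frame("side")[:,:,::-1]; cv2.imwrite("pics/side5.png",s)
a=cv2.resize(s[125:205,210:370],(800,400),interpolation=cv2.INTER_CUBIC); cv2.imwrite("pics/side5z.png",a)
a=manip.grab_frame("scene")[:,:,::-1];cv2.imwrite("pics/scene5z.png",cv2.resize(a[135:285,220:410],(760,600),interpolation=cv2.INTER_CUBIC))
E
```

```text
[0.45581368 0.21381356 0.22006403] [ 0.39210908 -0.03630499 -0.33232289]
```

View pics/side5z.png

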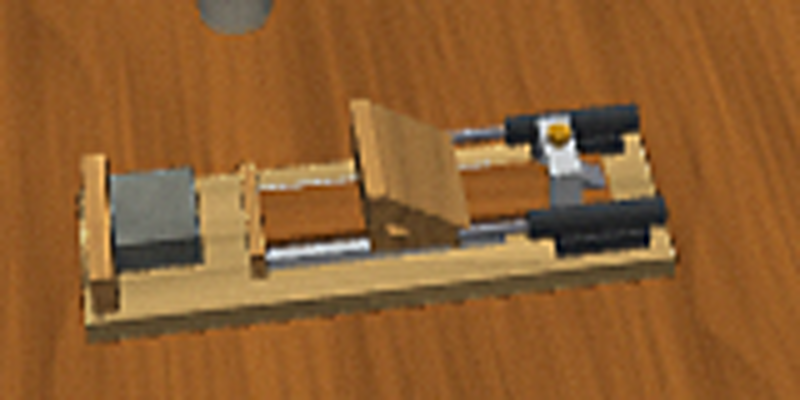

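View pics/scene5z.png

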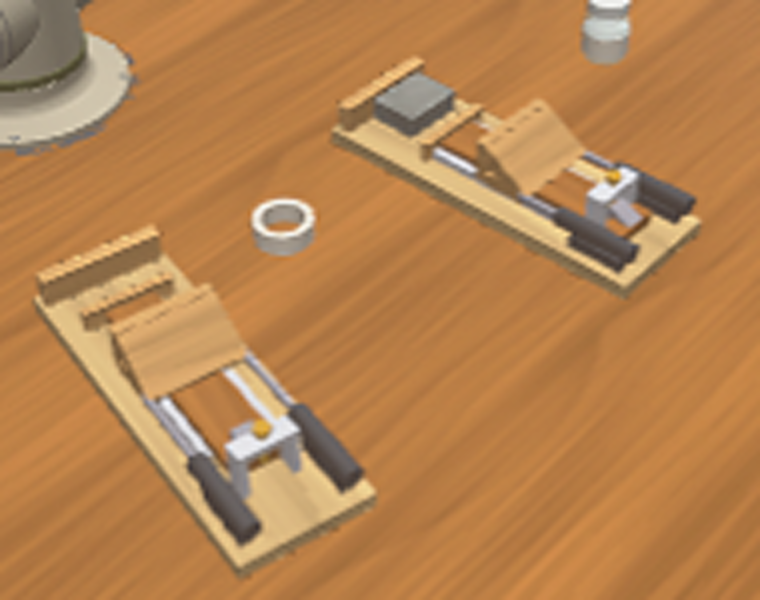

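The shoe rests at mid position: its ridge top went from (308,80) to (355,100), about 9 px or 30 mm from the start, so the joint is at about 42 mm. The tooth sits at the bridge, the pin head is down and the block is at the fence as before. The right jig's shoe is fully forward.

```bash
python3 - <<'E'
from h import *
a=cast("side",((310+.5)/5-.5+210,(80+.5)/5-.5+130),.081);b=cast("side",((355+.5)/5-.5+210,(101+.5)/5-.5+125),.081)
print(a.round(4),b.round(4)); print(manip.get_state()["qvel"].round(2)); print(manip.job_done())
E
```

```text
[0.4785 0.2615 0.081 ] [0.5075 0.2605 0.081 ]
[-0.03  2.89  5.49  0.11 -3.99  0.07]
the job is handed in; nothing more can be done
None
```

I pushed the block's jig (the left one) back to its end stop with the shut fingertips, then pulled away quickly. The shoe sprang forward and latched by itself. I have handed the job in; no verdict was reported.

- **End stop:** the tool stalled at x = 0.524 m while the force rose to 24 N. The pusher plate had moved 58 mm from its start at about 12 mm, so the joint was at about 70 mm.
- **Latch:** the shoe now rests about 29 mm behind its start, so the joint is at about 41 mm, inside the 37–47 mm window. The pin head looks down in both views.
- **Everything else:** in the last pictures the block is at the fence as before. The other shoe is forward, and the tape and jar look unmoved. The filling knife was outside the last close-ups, but the arm never went near it.
- **Robot:** the wrist reads about 0.5 N and the arm is clear of everything. Some joints were still settling at 3–5°/s when I handed in, about 0.22 m above the bench.
- **Disagreements:** the scene and side cameras differed by 4–9 mm in x on the shoe. I settled it with the wrist view, and the contact position fitted that. During the push there was also an unexplained upward force of about 9 N on the fingers, gone after release.

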